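# Shut the vial drawer, find the loose cover bolt and hold that cover open

## Robot

A 6-joint arm with a two-finger parallel gripper is mounted at the origin on a cart in front of the work surface, level with it; the furniture and walls round the work are solid. World frame = base frame: x ahead of the robot, y to its left, z up, the work surface at z = 0. Lengths are in mm, angles in rad, forces in N, time in s.
With the tool pointing down it reaches from about 275 to 725 mm from the base axis. Payload 15.9 kg.
Tool frame: the origin (TCP) lies at the very end of the fingers, on their centre line; the grasp point (between the pads) lies 19 mm behind it; z points along the fingers, y is the line along which they close (so a half turn about z gives the same grasp; the last joint's range is limited). The gripper opens to 85 mm and grips with 20 to 120 N. Pads are 22 mm wide; open, the fingers measure 114 mm over their backs; the gripper's body (76 mm by 85 mm) begins 54 mm behind the grasp point. The pads swing forward as they close: fully open they stand 13 mm farther back than shut.
Start: joints at [1.149, 0.213, -0.034, 1.323, 0, 1.571], TCP at [204.694, 456.164, 231.306] pointing down, gripper open.
Joint ranges: [-2.98, 2.98], [-0.74, 1.72], [-1.14, 1.35], [-2.1, 2.04], [-1.57, 1.44], [-3.14, 3.14]. Speed limits (rad/s): [1.89, 1.89, 2.39, 2.57, 3.14, 3.14].

## Interface

Orientations are given as a unit quaternion [w, x, y, z].
In Python, from cell import arm, viewer gives the robot as it stands.
- The arm moves only by the tool step_arm, never from a script. Its argument "motion" is a list of rows, each an object of numbers: "hand": the opening, from -1 (shut) to 1 (fully open); "tx", "ty", "tz": the shift along the world's x, y, z each as a share of 0.4 m, from -1 to 1; "spin": the turn about the world's z as a share of 30 degrees, from -1 to 1. In form: [{"hand": .., "tx": .., "ty": .., "tz": .., "spin": ..}, ...]. A call has 1 to 10 rows; each row is the pose to reach, as a shift and turn from the pose commanded when the call began; what a row does not reach only later rows make up. A row lasts 1/8 s, in which the tool goes at most 62.5 mm and 10.7 degrees, less where a joint would pass 70% of its speed; a pose out of reach is approached as far as the arm can. A call with a number of a shift or a turn outside -1 to 1 is refused whole. A call with a gripper value outside its range is refused whole. The fingers move at their own pace and stop on an object; the grip force is fixed at half the most. Time passes only in rows, so rows that repeat a pose let the fingers close. It gives the time, the measured TCP pose, the force, the opening and the grip force at its end, in the units of the state.
- arm.read_state(): the state, without advancing time (a new reading comes with each control period).
- viewer.read_camera(name): name is "scene" or "top"; returns (picture, depth): 384x512x3 uint8, blue, green, red; 384x512 float32, mm along the optical axis (not along the pixel's ray), 0 where there is no reading.
- viewer.calibration(name): a dict with "mtx" (3x3 intrinsics, pixels), "rvec" (rotation vector, rad) and "tvec" (3), from world to camera coordinates, as OpenCV has them. Camera axes: x right, y down, z forward; pixel columns grow to the right and rows downward; lengths in mm; the calibration is good to about 2 mm. A picture is of the moment at which its call begins. calibration takes no time and is no camera call.
- arm.job_done(): hands the job in; it is judged then, once.
The state is a dict: "clock": time; "joints": joint angles; "joint_velocities": joint speeds; "joint_efforts": joint torques, N m; "ee_pos": TCP position; "tool_rot": TCP orientation; "ft_force": force on the tool from outside, world axes, zero at the start; "moment": the same for the moment, N m; "opening": finger opening in mm; "finger_force": force on a finger pad.
Only numpy, scipy, OpenCV 4.12 (cv2) and the standard library are available. Lean on these libraries where they do the work, as an engineer would, in place of code of your own. Each camera call takes 0.05 s, during which the arm holds its last target. There are 200 camera calls.

## Task

The vial incubator has just been loaded: push its drawer fully home, then tap all three cover bolts firmly from above with the fingers, one after the other from left to right, to find the one that is loose and gives. Lift that bolt's cover at least halfway to upright and finish while still holding it there, steady, so that the stripped thread under it can be renewed; leave the other covers shut, and the brown bottle and the small vial beside it where they stand.

Things in the scene. Friction and masses are not known exactly. Their poses are not given: they have to be found in the camera images.
- block: vial incubator: white box 150 (x) x 200 (y) mm, deck 78 mm high, drawer in front (-x), three hinged covers on top, 68 mm apart. Origin: centre of its foot, 3 mm above the worktop; x to its back, y to its left, z up. Fixed. Two bolts are tight: no give, their covers cannot open. The loose one sinks 6.5 mm under less than 1 N, then stops. To the right papers jut out 0.49 m above the worktop, 0.53 m ahead of the robot: keep the arm clear.
- drawer (a joint): how far the vial drawer stands out of the incubator's front, m: 0 fully home (a firm stop), up to 0.095. It slides along the incubator's x with about 2 N of friction and stays where it is left.
- drawer_pull (a point): centre of the front face of the drawer's pull, a grey lip 100 mm wide (y) and 18 mm high (z) that stands 17 mm out from the drawer's white front; moves with the drawer, 47 mm above the block's foot. Push here towards the incubator's +x.
- cover_left: the left (incubator's +y) cover: grey plate 110 (x) x 56 (y) x 6 mm with a bolt near its front edge. Origin on the hinge axis at its back edge, 14 mm below its top face; x level to the back, y along the hinge axis, z up. Closed: level (z vertical), underside 8 mm above the deck. It opens by turning about +y, bolt up and back, to 1.35 rad; a light spring shuts it: up to 7 N at the bolt. Front lip 112 mm from the axis.
- cover_middle: the middle cover: grey plate 110 (x) x 56 (y) x 6 mm with a bolt near its front edge. Origin on the hinge axis at its back edge, 14 mm below its top face; x level to the back, y along the hinge axis, z up. Closed: level (z vertical), underside 8 mm above the deck. It opens by turning about +y, bolt up and back, to 1.35 rad; a light spring shuts it: up to 7 N at the bolt. Front lip 112 mm from the axis.
- cover_right: the right (incubator's -y) cover: grey plate 110 (x) x 56 (y) x 6 mm with a bolt near its front edge. Origin on the hinge axis at its back edge, 14 mm below its top face; x level to the back, y along the hinge axis, z up. Closed: level (z vertical), underside 8 mm above the deck. It opens by turning about +y, bolt up and back, to 1.35 rad; a light spring shuts it: up to 7 N at the bolt. Front lip 112 mm from the axis.
- bolt_left (a point): bolt of the left cover: upright knurled steel head, 18 mm diameter, 22 mm tall, fixed in the cover 95 mm in front of the hinge axis. Origin: centre of the head's underside, on the cover's top face, 92 mm above the block's foot; z up along the bolt through the head. Grip it round the head.
- bolt_middle (a point): bolt of the middle cover: upright knurled steel head, 18 mm diameter, 22 mm tall, fixed in the cover 95 mm in front of the hinge axis. Origin: centre of the head's underside, on the cover's top face, 92 mm above the block's foot; z up along the bolt through the head. Grip it round the head.
- bolt_right (a point): bolt of the right cover: upright knurled steel head, 18 mm diameter, 22 mm tall, fixed in the cover 95 mm in front of the hinge axis. Origin: centre of the head's underside, on the cover's top face, 92 mm above the block's foot; z up along the bolt through the head. Grip it round the head.
- brown_bottle: bystander, leave alone: brown reagent bottle, 42 mm diameter, 78 mm tall, standing left of the incubator. Origin: centre of its foot.
- spare_vial: bystander, leave alone: small grey-capped vial, 27 mm diameter, 52 mm tall, standing left of the incubator. Origin: centre of its foot.

How it is judged (in metres and radians):
On the way, in this order (a step that is already met when the one before it is completed fails the run):
1. the vial drawer is pushed fully home (value of joint drawer below 0.004 m), for 0.1 s.
2. the left bolt is tapped (contact force between the fingers and cover_left above 1 N and angle between cover_left's own z axis and vertical below 0.2 rad and value of joint drawer below 0.004 m).
3. the middle bolt is tapped (contact force between the fingers and cover_middle above 1 N and angle between cover_middle's own z axis and vertical below 0.2 rad and value of joint drawer below 0.004 m).
4. the right bolt is tapped (contact force between the fingers and cover_right above 1 N and angle between cover_right's own z axis and vertical below 0.2 rad and value of joint drawer below 0.004 m).
At the end, for the whole second after the job is handed in: The drawer is home (within 4 mm); the loose bolt's cover is raised at least 0.7 rad (40 degrees) and held still there by the fingers (over 0.5 N); the other two covers are shut; brown bottle and spare vial within 30 mm of where they stood (value of joint drawer below 0.004 m and ((angle between cover_left's own z axis and vertical above 0.7 rad and contact force between the fingers and cover_left above 0.5 N and angular speed of cover_left below 0.15 rad/s and angle between each of cover_middle, cover_right's own z axis and vertical below 0.1 rad) or (angle between cover_middle's own z axis and vertical above 0.7 rad and contact force between the fingers and cover_middle above 0.5 N and angular speed of cover_middle below 0.15 rad/s and angle between each of cover_left, cover_right's own z axis and vertical below 0.1 rad) or (angle between cover_right's own z axis and vertical above 0.7 rad and contact force between the fingers and cover_right above 0.5 N and angular speed of cover_right below 0.15 rad/s and angle between each of cover_left, cover_middle's own z axis and vertical below 0.1 rad)) and distance of each of brown_bottle, spare_vial from where it was at the start of the episode below 0.03 m); the arm keeps its last pose, push and grip.
It fails at once if the brown bottle is moved or knocked over (distance of brown_bottle from where it was at the start of the episode above 0.03 m or angle between brown_bottle's own z axis and vertical above 0.5 rad).
It fails at once if the spare vial is moved or knocked over (distance of spare_vial from where it was at the start of the episode above 0.03 m or angle between spare_vial's own z axis and vertical above 0.5 rad).
It also fails if it takes over 67 s, if anything falls off the work surface, if the arm or the gripper's body presses on something with over 40 N, if the wrist force passes 120 N, or if a joint passes its speed limit or range.

## Working session

There is one attempt and no reset: what is moved stays moved. The work goes in short steps, Python scripts to look and compute and a tool call to move; the robot and the scene stay as the last step left them, time stands still between calls to the robot, and variables do not carry over. Pictures are saved under pics/ and viewed, at most 10 in all, crops included, and the job is handed in when it is done.

Besides the shell and the picture viewer there is one more tool, called after "Emit:" in YAML: its name, and indented under it one key for each argument. step_arm: Moves the arm, as the interface text tells. Shift numbers are shares of 0.4 m and turn numbers shares of 30 degrees, none past 1 either way. Its arguments: {"type":"object","properties":{"motion":{"type":"array","items":{"type":"object","properties":{"hand":{"type":"number"},"tx":{"type":"number","minimum":-1,"maximum":1},"ty":{"type":"number","minimum":-1,"maximum":1},"tz":{"type":"number","minimum":-1,"maximum":1},"spin":{"type":"number","minimum":-1,"maximum":1}}}}},"required":["motion"]}

```bash
mkdir -p pics; cat > h.py <<'E'
from cell import arm, viewer
import numpy as np, cv2
def shot(n,f):
    p,d=viewer.read_camera(n); cv2.imwrite('pics/'+f+'.png',p); np.save('pics/'+f+'.npy',d); return p,d
def w(n,u,v,z):
    c=viewer.calibration(n);R=cv2.Rodrigues(np.array(c['rvec'],float))[0];t=np.array(c['tvec'],float).ravel()
    q=R.T@np.linalg.inv(c['mtx'])@np.array([u,v,1.]);o=-R.T@t
    return o+q*(z-o[2])/q[2]
def wd(n,u,v,d):
    c=viewer.calibration(n);R=cv2.Rodrigues(np.array(c['rvec'],float))[0];t=np.array(c['tvec'],float).ravel()
    return R.T@(np.linalg.inv(c['mtx'])@np.array([u,v,1.])*d-t)
E
python3 - <<'E'
from h import *
a,_=shot('top','t0'); b,_=shot('scene','s0')
s=arm.read_state(); print(s)
E
```

```text
{'clock': 0.1, 'joints': array([ 1.14899461e+00,  2.13295851e-01, -3.50018886e-02,  1.32352141e+00,
        3.24357421e-06,  1.57081993e+00]), 'joint_velocities': array([-0.0014589 , -0.00113472,  0.00178627,  0.00228821, -0.00032499,
        0.00186862]), 'joint_efforts': array([ 5.87981394e-04, -6.87245035e+01,  4.87809348e+01,  1.21677312e-02,
        7.24265396e-05,  3.28196018e-05]), 'ee_pos': array([204.56944552, 455.88247401, 230.86900539]), 'tool_rot': array([-1.08638771e-04,  2.09352397e-01,  9.77840126e-01, -4.99739366e-04]), 'ft_force': array([-0.54159808,  0.74907246,  0.55247279]), 'moment': array([-0.00840894,  0.02084849,  0.05789062]), 'finger_force': 0.0, 'opening': 85.56597597316456}
```

View pics/t0.png

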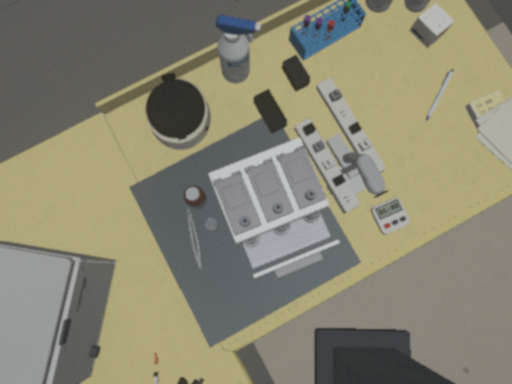

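View pics/s0.png

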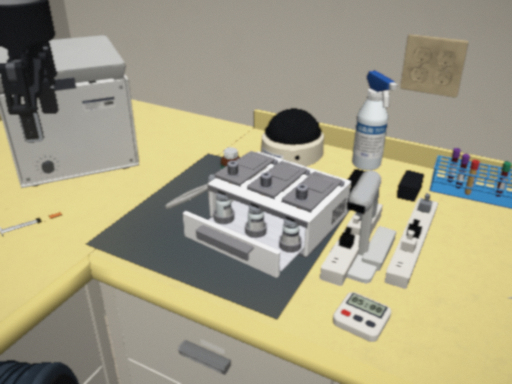

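The top view shows the incubator around (270,190), turned about 25° in the picture. The drawer is out toward (300,260), the bottle is near (194,195) and the vial near (211,225). I'll enlarge that area.

```bash
python3 - <<'E'
from h import *
p=cv2.imread('pics/t0.png'); c=p[130:290,170:370]; cv2.imwrite('pics/t0c.png',cv2.resize(c,None,fx=4,fy=3.75,interpolation=cv2.INTER_CUBIC) if 0 else cv2.resize(c,(750,600),interpolation=cv2.INTER_CUBIC))
c=viewer.calibration('top');R=cv2.Rodrigues(np.array(c['rvec'],float))[0];print(-R.T@np.ravel(c['tvec']),R,c['mtx'])
E
```

```text
[398.41062053 419.64283615 923.88227226] [[ 0.02394042 -0.9997094   0.00282342]
 [-0.9858195  -0.02407682 -0.16607291]
 [ 0.16609263  0.00119248 -0.98610943]] [[431.89806351   0.         255.80357037]
 [  0.         431.89806351 193.28873812]
 [  0.           0.           1.        ]]
```

View pics/t0c.png

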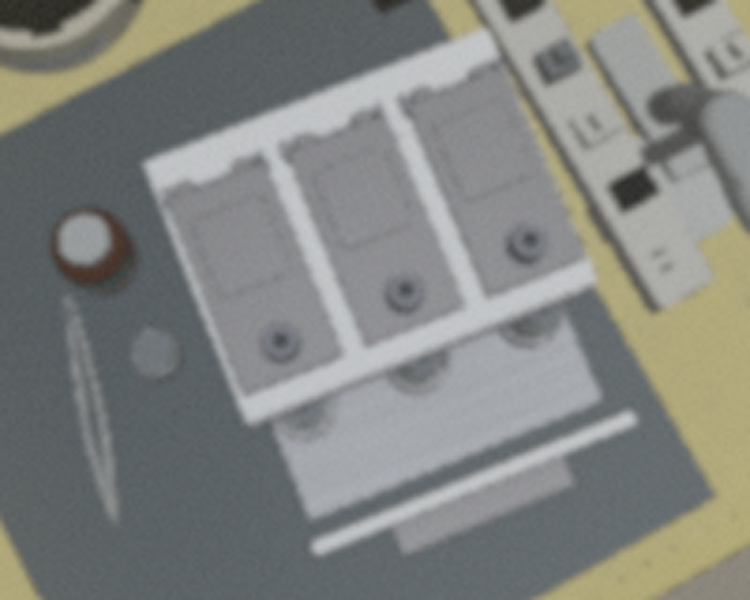

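The crop shows the bolt tops at (282,340), (405,292) and (528,242). The front edge of the pull runs from (405,552) to (573,485).

```bash
python3 - <<'E'
from h import *
f=lambda u,v,z: w('top',170+u/3.75,130+v/3.75,z).round(1)
B=[f(*q,117) for q in((282,340),(405,292),(528,242))]
print('bolts',*B)
d=B[0]-B[2];print(np.linalg.norm(d), 'y axis deg',np.degrees(np.arctan2(d[1],d[0])))
print('pull',f(405,552,59),f(573,485,59))
print('frontplate',f(314,553,70),f(634,418,70))
print('deck corners',f(248,415,81),f(592,280,81),f(145,165,81),f(490,32,81))
print('bottle',f(85,238,78),'vial',f(155,352,52))
D=np.load('pics/t0.npy')
for q in((282,340),(405,292),(528,242),(450,370),(310,545),(490,510)):
  u,v=170+q[0]/3.75,130+q[1]/3.75; print(q,wd('top',u,v,D[int(round(v)),int(round(u))]).round(1))
E
```

```text
bolts [481.8 439.2 117. ] [507.5 378.1 117. ] [534.5 316.4 117. ]
133.63057284918 y axis deg 113.22674015249218
pull [377.8 373.   59. ] [414.7 284.9  59. ]
frontplate [376.5 420.7  70. ] [450.1 254.5  70. ]
deck corners [446.1 456.6  81. ] [521.1 278.1  81. ] [577.1 515.5  81. ] [654.9 332.6  81. ]
bottle [537.5 546.   78. ] vial [480.4 509.1  52. ]
(282, 340) [481.7 439.2 118.1]
(405, 292) [507.6 378.1 116.5]
(528, 242) [534.2 316.6 118.8]
(450, 370) [477.4 347.2  18.4]
(310, 545) [380.4 422.9  66.4]
(490, 510) [400.6 328.8  60.4]
```

Emit:
step_arm:
  motion:
    - {"hand": -1, "tx": 0.12, "ty": -0.12, "spin": 0.3}
    - {"hand": -1, "tx": 0.24, "ty": -0.24, "spin": 0.6}
    - {"hand": -1, "tx": 0.36, "ty": -0.37, "spin": 0.9}
    - {"hand": -1, "tx": 0.36, "ty": -0.37, "spin": 0.9}
    - {"hand": -1, "tx": 0.36, "ty": -0.37, "spin": 0.9}
    - {"hand": -1, "tx": 0.36, "ty": -0.37, "spin": 0.9}

```text
validation failed for argument at $.mo...
```

```bash
python3 - <<'E'
from h import *
s=arm.read_state();print(s['joints'].round(3),s['ft_force'])
D=np.load('pics/t0.npy')
for y in range(90,215,8):
  print(y,[int(wd('top',x,y,D[y,x])[2]) for x in range(318,392,6)])
E
```

```text
[ 1.149  0.213 -0.035  1.324  0.     1.571] [-0.54159808  0.74907246  0.55247279]
90 [12, 22, 22, 61, -1, -1, 0, -2, -3, -4, -3, 0, -1]
98 [-2, 24, 35, 44, 22, -1, -3, -1, -1, -1, -2, -1, -3]
106 [-1, -4, 21, 24, 22, 1, -2, 0, -1, 0, -5, 0, -1]
114 [-3, -1, 0, 26, 23, 23, -4, 0, 0, -5, -2, -2, -7]
122 [-1, -1, -3, 6, 24, 24, 23, -1, -1, 0, 0, -2, 0]
130 [-3, 0, -3, 1, 9, 24, 44, 23, -1, 0, -2, -1, 2]
138 [26, -2, 16, 20, -2, 18, 23, 22, 44, -1, 0, -3, 0]
146 [52, 45, 19, 17, 17, -3, 22, 38, 47, 20, 0, -3, -3]
154 [25, 25, 27, 19, 18, 119, 140, 156, 22, 21, -1, 0, 0]
162 [25, 43, 59, 0, 18, 111, 151, 168, 171, 165, 25, 0, 1]
170 [9, 25, 25, 23, 37, 78, 21, 161, 168, 168, 24, -1, -2]
178 [-3, 18, 23, 45, 59, 10, 12, 9, 161, 165, 164, -2, -2]
186 [93, -2, 26, 40, 26, 24, 12, 8, 151, 164, 165, 159, -1]
194 [95, 80, 9, 26, 27, 25, 24, -3, 0, -4, 146, 0, -1]
202 [79, 81, -3, 6, 27, 26, 25, -3, -1, -2, 0, 15, 17]
210 [77, 0, 3, -1, 10, 26, -2, -3, -3, 14, 17, 18, 19]
```

Emit:
step_arm:
  motion:
    - {"hand": -1, "tx": 0.12, "ty": -0.12, "tz": 0, "spin": 0.3}
    - {"hand": -1, "tx": 0.24, "ty": -0.24, "tz": 0, "spin": 0.6}
    - {"hand": -1, "tx": 0.36, "ty": -0.37, "tz": 0, "spin": 0.9}
    - {"hand": -1, "tx": 0.36, "ty": -0.37, "tz": 0, "spin": 0.9}
    - {"hand": -1, "tx": 0.36, "ty": -0.37, "tz": 0, "spin": 0.9}
    - {"hand": -1, "tx": 0.36, "ty": -0.37, "tz": 0, "spin": 0.9}

```text
clock: 0.85
ee_pos: [348.4, 308.3, 231.1]
tool_rot: [-0.0, -0.025, 1.0, -0.0]
ft_force: [-0.4, 1.4, -0.7]
opening: -0.2
finger_force: 0.0
```

Emit:
step_arm:
  motion:
    - {"hand": -1, "tx": 0, "ty": 0, "tz": -0.12, "spin": 0.34}
    - {"hand": -1, "tx": 0, "ty": 0, "tz": -0.24, "spin": 0.68}
    - {"hand": -1, "tx": 0, "ty": 0, "tz": -0.36, "spin": 0.68}
    - {"hand": -1, "tx": 0, "ty": 0, "tz": -0.467, "spin": 0.68}
    - {"hand": -1, "tx": 0, "ty": 0, "tz": -0.467, "spin": 0.68}
    - {"hand": -1, "tx": 0, "ty": 0, "tz": -0.467, "spin": 0.68}

```text
clock: 1.6
ee_pos: [349.0, 309.1, 46.0]
tool_rot: [0.001, -0.202, 0.979, 0.0]
ft_force: [-0.1, 0.2, 1.2]
opening: -0.2
finger_force: 0.0
```

```bash
python3 - <<'E'
from h import *
a,_=shot('top','t1'); b,_=shot('scene','s1')
cv2.imwrite('pics/c1.png',np.hstack([cv2.resize(a[130:310,170:370],(400,360)),cv2.resize(b[110:290,80:280],(400,360))]))
print(arm.read_state()['joints'].round(2))
E
```

```text
[ 0.72  0.26 -0.46  0.84  0.    0.32]
```

View pics/c1.png

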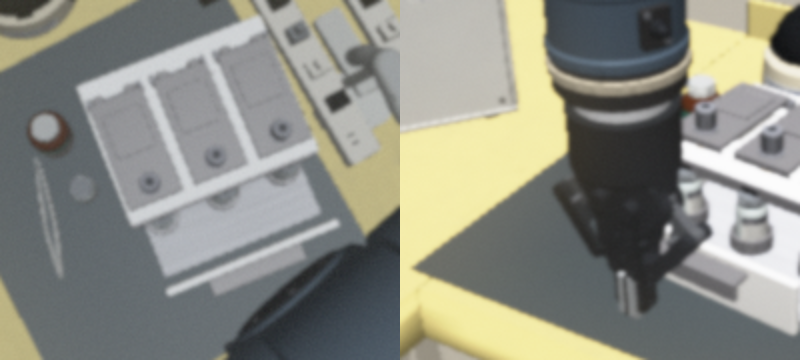

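The picture shows the shut fingertips standing in front of the pull, which is at about (260,270) in the left half. Now I'll push the drawer.

Emit:
step_arm:
  motion:
    - {"hand": -1, "tx": 0.069, "ty": 0.029, "tz": 0, "spin": 0}
    - {"hand": -1, "tx": 0.092, "ty": 0.039, "tz": 0, "spin": 0}
    - {"hand": -1, "tx": 0.11, "ty": 0.047, "tz": 0, "spin": 0}
    - {"hand": -1, "tx": 0.129, "ty": 0.055, "tz": 0, "spin": 0}
    - {"hand": -1, "tx": 0.147, "ty": 0.0625, "tz": 0, "spin": 0}
    - {"hand": -1, "tx": 0.166, "ty": 0.07, "tz": 0, "spin": 0}
    - {"hand": -1, "tx": 0.184, "ty": 0.078, "tz": 0, "spin": 0}
    - {"hand": -1, "tx": 0.202, "ty": 0.086, "tz": 0, "spin": 0}
    - {"hand": -1, "tx": 0.202, "ty": 0.086, "tz": 0, "spin": 0}

```text
clock: 2.82
ee_pos: [430.2, 342.8, 44.5]
tool_rot: [0.0, -0.201, 0.98, 0.0]
ft_force: [-0.6, 0.2, 0.6]
opening: 0.0
finger_force: 0.0
```

Emit:
step_arm:
  motion:
    - {"hand": -1, "tx": 0.014, "ty": 0.006, "tz": 0, "spin": 0}
    - {"hand": -1, "tx": 0.028, "ty": 0.012, "tz": 0, "spin": 0}
    - {"hand": -1, "tx": 0.037, "ty": 0.016, "tz": 0, "spin": 0}
    - {"hand": -1, "tx": 0.044, "ty": 0.019, "tz": 0, "spin": 0}

```text
clock: 3.32
ee_pos: [447.0, 350.1, 44.4]
tool_rot: [-0.0, -0.201, 0.98, -0.0]
ft_force: [-15.6, -6.7, 3.5]
opening: 0.2
finger_force: 8.6
```

```bash
python3 - <<'E'
from h import *
a,_=shot('top','t2'); b,_=shot('scene','s2')
cv2.imwrite('pics/c2.png',np.hstack([cv2.resize(a[130:310,170:370],(400,360)),cv2.resize(b[110:290,130:330],(400,360))]))
E
```

```text
(no output)
```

View pics/c2.png

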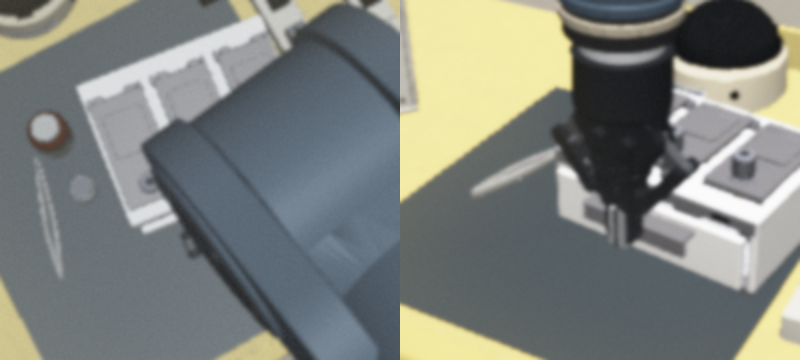

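The drawer looks flush and the force has risen to 17 N. I'll press a little more to confirm the stop, then back off and rise.

Emit:
step_arm:
  motion:
    - {"hand": -1, "tx": 0.005, "ty": 0.002, "tz": 0, "spin": 0}
    - {"hand": -1, "tx": 0.005, "ty": 0.002, "tz": 0, "spin": 0}

```text
clock: 3.68
ee_pos: [447.0, 350.0, 44.1]
tool_rot: [-0.002, -0.202, 0.979, -0.0]
ft_force: [-17.6, -6.9, 9.9]
opening: -0.0
finger_force: 8.8
```

Emit:
step_arm:
  motion:
    - {"hand": -1, "tx": -0.07, "ty": -0.03, "tz": 0, "spin": 0}
    - {"hand": -1, "tx": -0.07, "ty": -0.03, "tz": 0.1, "spin": 0}
    - {"hand": -1, "tx": -0.07, "ty": -0.03, "tz": 0.22, "spin": 0}
    - {"hand": -1, "tx": -0.07, "ty": -0.03, "tz": 0.28, "spin": 0}
    - {"hand": -1, "tx": -0.07, "ty": -0.03, "tz": 0.28, "spin": 0}

```text
clock: 4.3
ee_pos: [422.3, 339.9, 158.5]
tool_rot: [0.002, -0.201, 0.98, 0.001]
ft_force: [0.0, -0.6, -1.4]
opening: -0.0
finger_force: 0.0
```

Emit:
step_arm:
  motion:
    - {"hand": -1, "tx": 0.074, "ty": 0.124, "tz": 0, "spin": 0}
    - {"hand": -1, "tx": 0.149, "ty": 0.248, "tz": 0, "spin": 0}
    - {"hand": -1, "tx": 0.149, "ty": 0.248, "tz": 0, "spin": 0}
    - {"hand": -1, "tx": 0.149, "ty": 0.248, "tz": -0.04, "spin": 0}
    - {"hand": -1, "tx": 0.149, "ty": 0.248, "tz": -0.08, "spin": 0}
    - {"hand": -1, "tx": 0.149, "ty": 0.248, "tz": -0.08, "spin": 0}
    - {"hand": -1, "tx": 0.149, "ty": 0.248, "tz": -0.08, "spin": 0}

```text
clock: 5.18
ee_pos: [480.6, 437.8, 125.0]
tool_rot: [0.0, -0.201, 0.98, 0.0]
ft_force: [0.2, 0.1, 0.2]
opening: -0.3
finger_force: 0.0
```

Emit:
step_arm:
  motion:
    - {"hand": -1, "tx": 0.003, "ty": 0.003, "tz": -0.01, "spin": 0}
    - {"hand": -1, "tx": 0.003, "ty": 0.003, "tz": -0.02, "spin": 0}
    - {"hand": -1, "tx": 0.003, "ty": 0.003, "tz": -0.025, "spin": 0}
    - {"hand": -1, "tx": 0.003, "ty": 0.003, "tz": -0.025, "spin": 0}

```text
clock: 5.68
ee_pos: [481.8, 439.3, 114.3]
tool_rot: [-0.0, -0.201, 0.98, -0.0]
ft_force: [0.4, -0.8, 1.7]
opening: 0.0
finger_force: 0.1
```

Emit:
step_arm:
  motion:
    - {"hand": -1, "tx": 0, "ty": 0, "tz": -0.005, "spin": 0}
    - {"hand": -1, "tx": 0, "ty": 0, "tz": -0.01, "spin": 0}
    - {"hand": -1, "tx": 0, "ty": 0, "tz": -0.01, "spin": 0}

```text
clock: 6.05
ee_pos: [481.9, 439.4, 110.7]
tool_rot: [0.0, -0.201, 0.98, 0.0]
ft_force: [-1.2, 0.2, 2.9]
opening: -0.0
finger_force: 1.5
```

Emit:
step_arm:
  motion:
    - {"hand": -1, "tx": 0, "ty": 0, "tz": -0.006, "spin": 0}
    - {"hand": -1, "tx": 0, "ty": 0, "tz": -0.012, "spin": 0}
    - {"hand": -1, "tx": 0, "ty": 0, "tz": -0.012, "spin": 0}

```text
clock: 6.42
ee_pos: [481.8, 439.6, 109.1]
tool_rot: [0.001, -0.201, 0.979, 0.001]
ft_force: [-15.1, -11.1, 42.9]
opening: -0.3
finger_force: 21.3
```

Emit:
step_arm:
  motion:
    - {"hand": -1, "tx": 0, "ty": 0, "tz": 0.06, "spin": 0}
    - {"hand": -1, "tx": 0, "ty": 0, "tz": 0.1, "spin": 0}
    - {"hand": -1, "tx": 0.064, "ty": -0.153, "tz": 0.1, "spin": 0}
    - {"hand": -1, "tx": 0.064, "ty": -0.153, "tz": 0.1, "spin": 0}
    - {"hand": -1, "tx": 0.064, "ty": -0.153, "tz": 0.06, "spin": 0}
    - {"hand": -1, "tx": 0.064, "ty": -0.153, "tz": 0.04, "spin": 0}
    - {"hand": -1, "tx": 0.064, "ty": -0.153, "tz": 0.04, "spin": 0}

```text
clock: 7.3
ee_pos: [506.5, 378.5, 120.3]
tool_rot: [-0.001, -0.202, 0.979, -0.0]
ft_force: [0.4, -0.6, 0.3]
opening: -0.3
finger_force: 0.0
```

Emit:
step_arm:
  motion:
    - {"hand": -1, "tx": 0, "ty": 0, "tz": -0.008, "spin": 0}
    - {"hand": -1, "tx": 0, "ty": 0, "tz": -0.016, "spin": 0}
    - {"hand": -1, "tx": 0, "ty": 0, "tz": -0.018, "spin": 0}
    - {"hand": -1, "tx": 0, "ty": 0, "tz": -0.018, "spin": 0}

```text
clock: 7.8
ee_pos: [507.5, 378.7, 116.4]
tool_rot: [0.001, -0.202, 0.979, 0.001]
ft_force: [-7.6, -4.4, 21.7]
opening: 0.1
finger_force: 11.0
```

The middle bolt is tight, stopping at 116.4. Now the right bolt.

Emit:
step_arm:
  motion:
    - {"hand": -1, "tx": 0, "ty": 0, "tz": 0.06, "spin": 0}
    - {"hand": -1, "tx": 0, "ty": 0, "tz": 0.09, "spin": 0}
    - {"hand": -1, "tx": 0.067, "ty": -0.155, "tz": 0.09, "spin": 0}
    - {"hand": -1, "tx": 0.067, "ty": -0.155, "tz": 0.09, "spin": 0}
    - {"hand": -1, "tx": 0.067, "ty": -0.155, "tz": 0.04, "spin": 0}
    - {"hand": -1, "tx": 0.067, "ty": -0.155, "tz": 0.02, "spin": 0}
    - {"hand": -1, "tx": 0.067, "ty": -0.155, "tz": 0.02, "spin": 0}

```text
clock: 8.68
ee_pos: [533.8, 316.3, 122.0]
tool_rot: [-0.001, -0.202, 0.979, -0.0]
ft_force: [-0.5, -0.3, 0.4]
opening: 0.1
finger_force: 0.0
```

Emit:
step_arm:
  motion:
    - {"hand": -1, "tx": 0, "ty": 0, "tz": -0.008, "spin": 0}
    - {"hand": -1, "tx": 0, "ty": 0, "tz": -0.016, "spin": 0}
    - {"hand": -1, "tx": 0, "ty": 0, "tz": -0.02, "spin": 0}
    - {"hand": -1, "tx": 0, "ty": 0, "tz": -0.02, "spin": 0}

```text
clock: 9.18
ee_pos: [534.5, 316.5, 116.4]
tool_rot: [0.001, -0.201, 0.979, 0.0]
ft_force: [-6.7, -4.1, 22.0]
opening: -0.0
finger_force: 11.0
```

The right bolt is tight too, so the left one is loose. I'll go above it with the fingers half open.

Emit:
step_arm:
  motion:
    - {"hand": -1, "tx": 0, "ty": 0, "tz": 0.06, "spin": 0}
    - {"hand": -0.2, "tx": 0, "ty": 0, "tz": 0.12, "spin": 0}
    - {"hand": -0.2, "tx": -0.066, "ty": 0.154, "tz": 0.12, "spin": 0}
    - {"hand": -0.2, "tx": -0.132, "ty": 0.307, "tz": 0.12, "spin": 0}
    - {"hand": -0.2, "tx": -0.132, "ty": 0.307, "tz": 0.12, "spin": 0}
    - {"hand": -0.2, "tx": -0.132, "ty": 0.307, "tz": 0.06, "spin": 0}
    - {"hand": -0.2, "tx": -0.132, "ty": 0.307, "tz": 0.06, "spin": 0}

```text
clock: 10.05
ee_pos: [480.9, 438.0, 137.1]
tool_rot: [-0.001, -0.201, 0.98, -0.001]
ft_force: [-0.5, -0.8, -0.6]
opening: 34.4
finger_force: 0.0
```

```bash
python3 - <<'E'
from h import *
b,d=shot('scene','s3')
c=viewer.calibration('scene')
for p in([481.8,439.2,117],[481.8,439.2,95],[507.5,378.1,117],[534.5,316.4,117]):
    q=cv2.projectPoints(np.array([p],float),np.array(c['rvec'],float),np.array(c['tvec'],float),np.array(c['mtx']),None)[0].ravel();print(p,q.round(1))
cv2.imwrite('pics/c3.png',cv2.resize(b[140:240,180:330],(750,500),interpolation=cv2.INTER_CUBIC))
E
```

```text
[481.8, 439.2, 117] [232.4 162.9]
[481.8, 439.2, 95] [232.7 174.2]
[507.5, 378.1, 117] [264.7 174.3]
[534.5, 316.4, 117] [300.5 186.5]
```

View pics/c3.png

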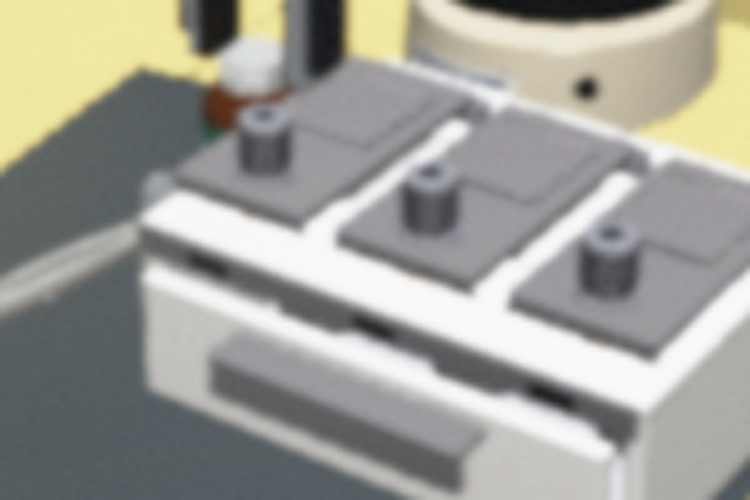

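The left bolt's top is at crop (265,115), full-image (233,163). That matches 117 mm, so it has sprung back. The drawer is flush, and the fingers straddle the bolt from above. Next I'll descend and grip.

Emit:
step_arm:
  motion:
    - {"hand": -0.2, "tx": 0.002, "ty": 0.002, "tz": -0.04, "spin": 0}
    - {"hand": -0.2, "tx": 0.002, "ty": 0.002, "tz": -0.08, "spin": 0}
    - {"hand": -0.2, "tx": 0.002, "ty": 0.002, "tz": -0.08, "spin": 0}
    - {"hand": -1, "tx": 0.002, "ty": 0.002, "tz": -0.08, "spin": 0}
    - {"hand": -1, "tx": 0.002, "ty": 0.002, "tz": -0.08, "spin": 0}
    - {"hand": -1, "tx": 0.002, "ty": 0.002, "tz": -0.08, "spin": 0}
    - {"hand": -1, "tx": 0.002, "ty": 0.002, "tz": -0.08, "spin": 0}

```text
clock: 10.98
ee_pos: [482.1, 440.3, 106.9]
tool_rot: [0.0, -0.202, 0.979, 0.0]
ft_force: [-3.9, 3.4, 0.9]
opening: 14.7
finger_force: 58.5
```

Emit:
step_arm:
  motion:
    - {"hand": -1, "tx": 0.006, "ty": 0.0025, "tz": 0.017, "spin": 0}
    - {"hand": -1, "tx": 0.013, "ty": 0.0056, "tz": 0.035, "spin": 0}
    - {"hand": -1, "tx": 0.022, "ty": 0.009, "tz": 0.051, "spin": 0}
    - {"hand": -1, "tx": 0.031, "ty": 0.013, "tz": 0.067, "spin": 0}
    - {"hand": -1, "tx": 0.031, "ty": 0.013, "tz": 0.067, "spin": 0}

```text
clock: 11.6
ee_pos: [493.7, 445.3, 133.8]
tool_rot: [-0.001, -0.202, 0.979, 0.0]
ft_force: [-11.2, 1.3, 1.3]
opening: 14.4
finger_force: 58.8
```

Emit:
step_arm:
  motion:
    - {"hand": -1, "tx": 0.011, "ty": 0.0045, "tz": 0.0145, "spin": 0}
    - {"hand": -1, "tx": 0.022, "ty": 0.009, "tz": 0.0285, "spin": 0}
    - {"hand": -1, "tx": 0.035, "ty": 0.0145, "tz": 0.0415, "spin": 0}
    - {"hand": -1, "tx": 0.0475, "ty": 0.02, "tz": 0.0535, "spin": 0}
    - {"hand": -1, "tx": 0.062, "ty": 0.026, "tz": 0.064, "spin": 0}
    - {"hand": -1, "tx": 0.076, "ty": 0.0325, "tz": 0.074, "spin": 0}
    - {"hand": -1, "tx": 0.092, "ty": 0.039, "tz": 0.0825, "spin": 0}
    - {"hand": -1, "tx": 0.108, "ty": 0.046, "tz": 0.09, "spin": 0}
    - {"hand": -1, "tx": 0.108, "ty": 0.046, "tz": 0.09, "spin": 0}

```text
clock: 12.72
ee_pos: [537.1, 464.1, 170.6]
tool_rot: [-0.0, -0.202, 0.979, 0.001]
ft_force: [-13.0, 0.9, 13.9]
opening: 14.1
finger_force: 62.7
```

```bash
python3 - <<'E'
from h import *
b,d=shot('scene','s4'); a,_=shot('top','t4')
cv2.imwrite('pics/c4.png',np.hstack([cv2.resize(b[80:270,150:350],(400,380)),cv2.resize(a[130:320,170:370],(400,380))]))
E
```

```text
(no output)
```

View pics/c4.png

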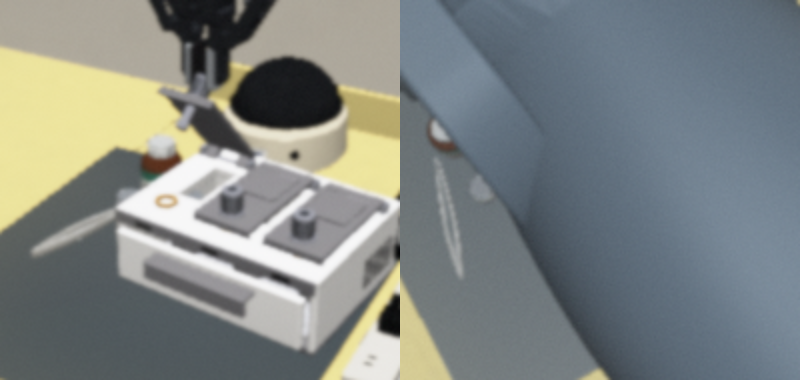

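The left cover is up about 50° with its bolt in the fingers at about (200,85). The other covers are shut, the drawer is flush, and the bottle and vial haven't moved. I'll settle, then hand in.

Emit:
step_arm:
  motion:
    - {"hand": -1, "tx": 0, "ty": 0, "tz": 0, "spin": 0}
    - {"hand": -1, "tx": 0, "ty": 0, "tz": 0, "spin": 0}
    - {"hand": -1, "tx": 0, "ty": 0, "tz": 0, "spin": 0}
    - {"hand": -1, "tx": 0, "ty": 0, "tz": 0, "spin": 0}
    - {"hand": -1, "tx": 0, "ty": 0, "tz": 0, "spin": 0}
    - {"hand": -1, "tx": 0, "ty": 0, "tz": 0, "spin": 0}

```text
clock: 13.58
ee_pos: [536.7, 463.9, 170.5]
tool_rot: [-0.0, -0.202, 0.979, 0.001]
ft_force: [-13.6, 1.0, 11.0]
opening: 14.2
finger_force: 62.6
```

```bash
python3 -c "
from h import *
s=arm.read_state();print(s['ee_pos'],s['finger_force'],abs(s['joint_velocities']).max())
if s['finger_force']>20 and s['ee_pos'][2]>165: print(arm.job_done())"
```

```text
[536.6732424  463.8797241  170.45791429] 62.61432945728302 0.0017098758329415766
the job is handed in; nothing more can be done
None
```

I handed the job in at about 13.6 s, with no verdict returned: the drawer is home, all three bolts were tapped left to right, and the loose left bolt's cover is held steady at about 50°, with the other covers shut and the bottle and vial untouched.

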